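Key the filter cell onto the light port and hold it home

ROBOT

A 6-joint arm with a two-finger parallel gripper is mounted at the origin on the work surface. World frame = base frame: x ahead of the robot, y to its left, z up, the work surface at z = 0. Lengths are in mm, angles in rad, forces in N, time in s.
With the tool pointing down it reaches from about 400 to 925 mm from the base axis. Payload 12.5 kg.
Tool frame: the origin (TCP) lies at the very end of the fingers, on their centre line; the grasp point (between the pads) lies 19 mm behind it (env.grip_point_offset is the distance from the TCP to the grasp point, in mm); z points along the fingers, y is the direction in which the jaws open and shut (so a half turn about z gives the same grasp; the last joint's range is limited). The gripper opens to 95 mm and grips with 3 to 60 N. Pads are 20 mm wide; open, the fingers measure 119 mm over their backs; the gripper's body (75 mm by 180 mm) begins 59 mm behind the grasp point.
Start: joints at [1.124, 0.491, 1.559, -0, 1.092, -0.106], TCP at [208.885, 589.079, 214.661] pointing down, gripper open.
Joint ranges: [-3.1, 3.1], [-0.84, 2.19], [0.05, 2.79], [-1.13, 4.28], [0.06, 2.93], [-2.69, 2.69]. Speed limits (rad/s): [2.22, 2.22, 2.79, 3.14, 3.14, 3.14].

INTERFACE

Orientations are given as [roll, pitch, yaw] about the fixed x, y, z axes, in that order (R = Rz(yaw) Ry(pitch) Rx(roll)).
In Python, from cell import env gives the robot as it stands.
- The arm moves only by the tool drive_tool, never from a script. Its argument "commands" is a list of rows, each an object of numbers: "dx", "dy", "dz": the shift along the world's x, y, z in mm; "yaw": the turn about the world's z in degrees. In form: [{"dx": .., "dy": .., "dz": .., "yaw": ..}, ...]. A call has 1 to 5 rows; each row shifts and turns the commanded pose from where the row before left it; what a row does not reach is not made up. A row lasts 1/12 s, in which the tool goes at most 41.7 mm and 7.16 degrees, less where a joint would pass 70% of its speed; a pose out of reach is approached as far as the arm can. A call with a gripper value outside its range is refused whole. "grip" is the opening, from 0 (shut) to 1 (fully open), set as the call begins (left out, the last holds). The fingers move at their own pace and stop on an object; the grip force is fixed at half the most. Time passes only in rows, so rows that do not move let the fingers close. It gives the time, the measured TCP pose, the force and the opening at its end, in the units of the state.
- env.state(): the state, without advancing time (a new reading comes with each control period).
- env.read_camera(name): name is "scene" or "top" or "wrist"; returns the picture (400x640x3 uint8, red, green, blue); there is no depth.
- env.calibration(name): a dict with "intrinsics" (3x3 intrinsics, pixels), "rvec" (rotation vector, rad) and "tvec" (3), from world to camera coordinates, as OpenCV has them. Camera axes: x right, y down, z forward; pixel columns grow to the right and rows downward; lengths in mm; the calibration is good to about 2 mm. A picture is of the moment at which its call begins: read the wrist's pose just before it. calibration takes no time and is no camera call; for the wrist camera it gives the pose at the moment of the call.
- env.job_done(): hands the job in, once; it reports no verdict.
Trained networks look in the newest picture that a camera, given by its name, has taken for a name from the list of things; names that differ only in an ending like _2 or _b are one class to them, and where a whole thing is asked for, a point or a joint stands for the part that bears it (a point fixed in the world has none). Each returns a list of dicts, best first, with "conf" (0 to 1); they miss things now and then, are a little off and sometimes report something else, mostly with a low value. They report only what shows in the picture. A call takes as long as a camera call. They do not tell look-alikes from the thing itself.
- env.trace(query, camera): "pixels" (400x640 bool, what is visible of it) and "pixel" ([column, row] in pixels, amid what is visible of it).
- env.place_of(query, camera): "pixel" ([column, row] in pixels: a listed point, or the origin of a listed thing).
The state is a dict: "t": time; "joints": joint angles; "qvel": joint speeds; "tau": joint torques, N m; "eef_pos": TCP position; "tcp_rot": TCP orientation; "ft_force": force on the tool from outside, world axes, zero at the start; "moment": the same for the moment, N m; "opening": opening from 0.0 (shut) to 1.0 (fully open).
Only numpy, scipy, OpenCV 4.12 (cv2) and the standard library are available. Lean on these libraries where they do the work, as an engineer would, in place of code of your own. Each camera call takes 0.05 s, during which the arm holds its last target.

TASK

Fit the knurled filter cell from the mat onto the light port of the transmitted-light base: set it squarely over the spigot, turn it under light pressure until the keyways hidden in its bore drop over the three pins (feel for it, do not force it down on the pins), then push it fully home against the spring. Finish while you are still holding it pressed home, so that I can turn the lock ring under it; leave the dust cap and the objective where they are.

Things in the scene. Friction and masses are not known exactly. Their poses are not given: they have to be found in the camera images.
- cell: the filter cell: a plain aluminium knurled collar, 56 mm diameter, 30 mm high, about 120 g, standing on the mat; the widest thing there and the only one with a glass top. Origin: centre of its underside, z up. Its outside is round: grip it across any diameter
- cell_bore (a point): centre of the cell's underside: the mouth of a blind bore, 42 mm diameter, 17 mm deep, open below, closed above by the glass. Three equal keyways in the bore, 120 degrees apart, at 0, 120 and 240 degrees from the cell's x axis: each 8 mm wide, cut out to 25 mm radius, 11 mm up from the underside
- light_base: the transmitted-light base, a fixed low silver box 200 (x) by 220 (y) by 45 mm high with a black top plate, dimmer knob and switch on its -x side. Origin: centre of its underside, z up. The light port stands in the middle of the top plate
- port_seat (a point): on the port's axis at the height of its shoulder (60 mm diameter, 8 mm above the top plate): the cell's underside lies at this height when fully home. Around the shoulder lies the port's flat lock ring, 76 mm diameter, 5 mm above the plate, with a finger tab reaching 48 mm from the axis; it is not for you to turn
- spigot_top (a point): centre of the top of the port's fixed steel spigot, 16 mm above port_seat. The spigot is 40 mm diameter, its top 3.5 mm chamfered to 35 mm diameter
- pin_level (a point): on the port's axis, 10.5 mm above port_seat: level with the tops of three radial pins, 4 mm diameter, standing 3.5 mm out of the spigot 120 degrees apart, set at an unknown angle. Off its keyways the cell rests here on the pins. Turned until the keyways are over them (within 2 mm; 120 degrees of turn always finds it), it can go down to the spring ring
- spring_ring (a joint): steel spring ring round the foot of the spigot, 50 mm diameter, on which the keyed cell lands: 0 m up (its top 4 mm above port_seat), 0.004 m fully pressed, flush with the shoulder. It takes 4 N to start and 8 N to press fully, and lifts the cell again when let go. Twisted hard against a pin the cell may bind on its way down; ease the twist and it goes
- dust_cap: bystander: the port's flat black dust cap, 50 mm diameter, 12 mm high, lying on the mat. Origin: centre of its underside
- objective: bystander: a black microscope objective standing on the mat, 33 mm diameter, 44 mm high. Origin: centre of its underside
- mat: the fixed grey-green antistatic mat, 280 (x) by 300 (y) by 4 mm thick, on which the cell, the dust cap and the objective stand. Origin: centre of its underside
Things that resemble listed ones, but are neither listed nor needed, are in the scene too. Several things have the shape of the cell; the one meant has the colours described above.

How it is judged:
By the outcome, as a careful person would: the job done as asked, in the order asked, and still so for the second after the job is handed in, while the arm keeps its last pose, push and grip.
It also fails if it takes over 42 s, if anything falls off the work surface, if the arm or the gripper's body presses on something with over 40 N, if the wrist force passes 120 N, or if a joint passes its speed limit or range.

## Working session

There is one attempt and no reset: what is moved stays moved. The work goes in short steps, Python scripts to look and compute and a tool call to move; the robot and the scene stay as the last step left them, time stands still between calls to the robot, and variables do not carry over. Pictures are saved under pics/ and viewed, and the job is handed in when it is done.

Besides the shell and the picture viewer there is one more tool, called after ">>>" by a JSON object that holds its "api" and its "payload", one argument or row to a line. drive_tool: Moves the arm, as the interface text tells. Its arguments: {"type":"object","properties":{"commands":{"type":"array"},"grip":{"type":"number"}},"required":["commands"]}

```bash
ls; mkdir -p pics; python3 - <<'E'
from cell import env
import cv2
for n in("scene","top"):
    im=env.read_camera(n); cv2.imwrite(f"pics/{n}0.png",im[:,:,::-1])
    for q in("cell","light_base","spigot_top","port_seat","cell_bore"):
        try:
            for d in env.place_of(q,n)[:5]: print(n,q,d)
        except Exception as e: print(q,e)
print(env.state())
E
```

```text
pics
scene cell {'pixel': [255.3, 265.7], 'conf': 0.96}
scene cell {'pixel': [199.3, 318.8], 'conf': 0.85}
scene cell {'pixel': [170.8, 284.9], 'conf': 0.84}
scene cell {'pixel': [235.6, 218.1], 'conf': 0.82}
scene cell {'pixel': [197.1, 227.8], 'conf': 0.65}
scene light_base {'pixel': [429.7, 181.3], 'conf': 0.75}
scene spigot_top {'pixel': [428.5, 160.5], 'conf': 0.59}
scene spigot_top {'pixel': [299.7, 264.5], 'conf': 0.47}
scene port_seat {'pixel': [426.6, 167.3], 'conf': 0.83}
scene cell_bore {'pixel': [202.4, 314.3], 'conf': 0.89}
scene cell_bore {'pixel': [171.7, 283.8], 'conf': 0.88}
scene cell_bore {'pixel': [200.9, 227.3], 'conf': 0.8}
scene cell_bore {'pixel': [232.6, 215.2], 'conf': 0.73}
scene cell_bore {'pixel': [248.4, 265.2], 'conf': 0.57}
top cell {'pixel': [380.6, 260.7], 'conf': 0.97}
top cell {'pixel': [423.2, 267.6], 'conf': 0.78}
top cell {'pixel': [468.9, 205.4], 'conf': 0.64}
top cell {'pixel': [462.2, 156.5], 'conf': 0.62}
top light_base {'pixel': [161.5, 186.0], 'conf': 0.6}
top spigot_top {'pixel': [151.9, 184.1], 'conf': 0.59}
top port_seat {'pixel': [158.
[... 317 characters left out ...]
: [420.2, 264.9], 'conf': 0.55}
{'t': 0.6, 'joints': array([ 1.12440514e+00,  4.90869449e-01,  1.55893166e+00, -1.39292955e-05,
        1.09171509e+00, -1.05605352e-01]), 'qvel': array([ 1.58218444e-03, -9.18526911e-05, -2.54497928e-04, -1.22749940e-04,
        1.64978051e-03, -7.28312416e-04]), 'tau': array([ 8.48145874e-05, -6.12213063e+01, -2.58356577e+01,  6.93708169e-02,
        4.44997230e-02, -4.11861913e-05]), 'eef_pos': array([208.87589782, 589.06006857, 214.66901242]), 'tcp_rot': array([3.14151793e+00, 2.03519427e-05, 2.80081324e+00]), 'ft_force': array([ 0.10142292, -0.17550874,  1.05294093]), 'moment': array([-0.04536994,  0.06212036,  0.02379946]), 'opening': 0.9988226417002283}
```

View pics/scene0.png

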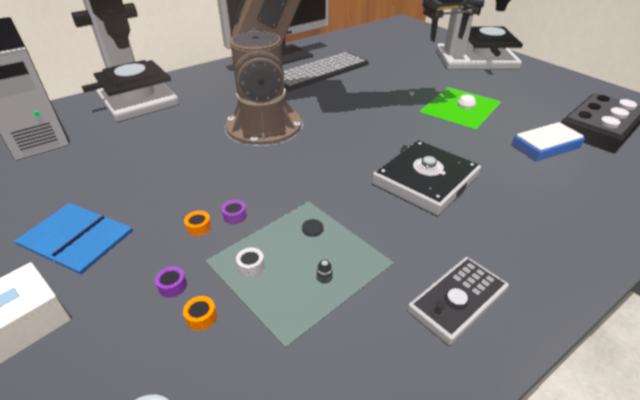

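View pics/top0.png

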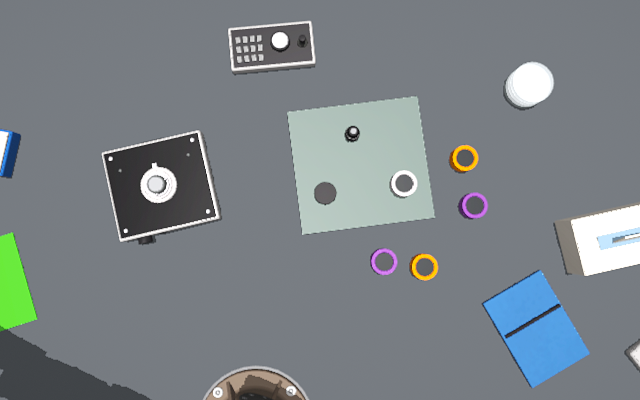

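```bash
python3 - <<'E'
import cv2
a=cv2.imread("pics/top0.png")[130:290,340:500]; cv2.imwrite("pics/topcrop.png",cv2.resize(a,None,fx=3.7,fy=3.7,interpolation=cv2.INTER_CUBIC))
a=cv2.imread("pics/scene0.png")[180:340,140:310]; cv2.imwrite("pics/scenecrop.png",cv2.resize(a,None,fx=3.5,fy=3.5,interpolation=cv2.INTER_CUBIC))
E
```

```text
(no output)
```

View pics/topcrop.png

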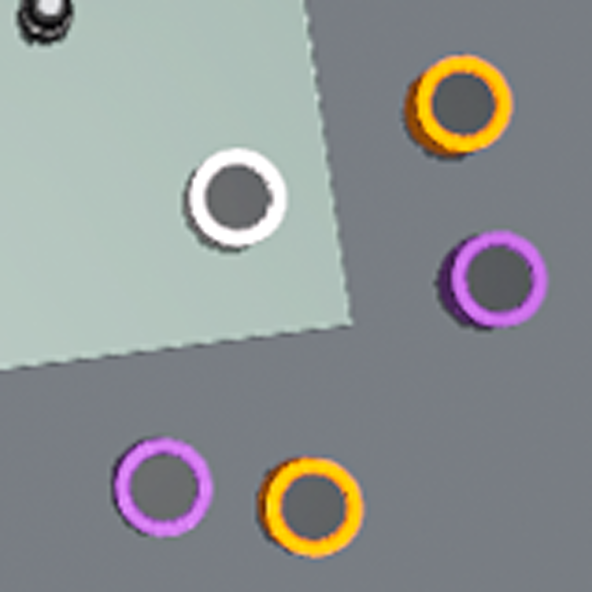

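View pics/scenecrop.png

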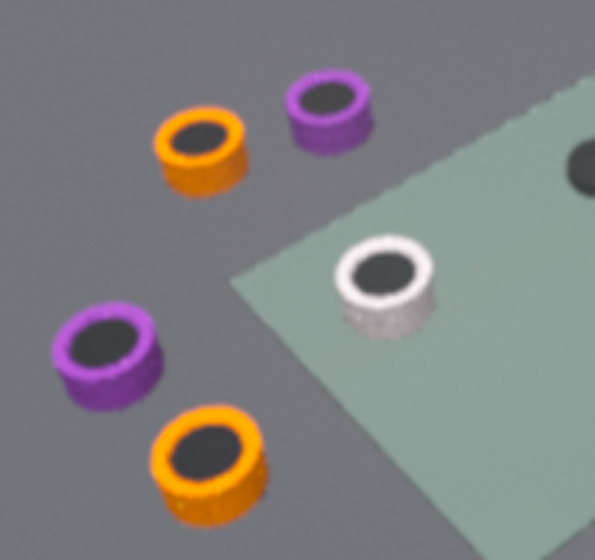

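The aluminium one is at top (403,184) and scene (250,262). The look-alikes are orange at top (465,158) and (425,267), and purple at (474,205) and (384,261). The crops show the only silver/white one is also the only one on the mat, so I'm choosing it.

```bash
cat > h.py <<'E'
import numpy as np, cv2
def ray(cal,px):
    K=np.array(cal["intrinsics"],float);R,_=cv2.Rodrigues(np.array(cal["rvec"],float));t=np.array(cal["tvec"],float).ravel()
    p=cv2.undistortPoints(np.array([[px]],float),K,None).ravel()
    return -R.T@t, R.T@np.array([p[0],p[1],1])
def onz(cal,px,z):
    c,d=ray(cal,px);return c+d*(z-c[2])/d[2]
def proj(cal,P):
    return cv2.projectPoints(np.array(P,float).reshape(-1,3),np.array(cal["rvec"],float),np.array(cal["tvec"],float),np.array(cal["intrinsics"],float),None)[0].reshape(-1,2)
def tri(cals,pxs):
    A=np.zeros((3,3));b=np.zeros(3)
    for c,p in zip(cals,pxs):
        o,d=ray(c,p);d/=np.linalg.norm(d);M=np.eye(3)-np.outer(d,d);A+=M;b+=M@o
    return np.linalg.solve(A,b)
E
python3 - <<'E'
from h import *
from cell import env
ct,cs,cw=[env.calibration(n) for n in("top","scene","wrist")]
np.set_printoptions(precision=1,suppress=True)
for n,c in(("top",ct),("scene",cs),("wrist",cw)): print(n,ray(c,(320,200)),c["intrinsics"][0][0])
print("cell",onz(ct,(404.05,183.5),34),onz(cs,(249.7,257.7),34),tri((ct,cs),((404.05,183.5),(249.7,257.7))))
print("port",onz(ct,(155,184),69),onz(cs,(428.5,160.5),69),onz(ct,(158.7,182.3),53),onz(cs,(426.6,167.3),53))
print([onz(ct,p,z) for p,z in(((352,133),48),((325,193),16))])
a=cv2.imread("pics/top0.png")[120:250,90:230]; cv2.imwrite("pics/portcrop.png",cv2.resize(a,None,fx=4.5,fy=4.5,interpolation=cv2.INTER_CUBIC))
a=cv2.imread("pics/scene0.png")[130:220,360:490]; cv2.imwrite("pics/portscene.png",cv2.resize(a,None,fx=5,fy=5,interpolation=cv2.INTER_CUBIC))
# joints/tool cam offset
s=env.state();R,_=cv2.Rodrigues(np.array(cw["rvec"],float));c=-R.T@np.array(cw["tvec"]).ravel()
print("cam-tcp",c-s["eef_pos"])
E
```

```text
top (array([ 422.2, -133.6, 1125.9]), array([ 0.1, -0. , -1. ])) 500.9023774710359
scene (array([1092.7, -563.2,  680. ]), array([-0.6,  0.5, -0.6])) 416.0479685959335
wrist (array([131. , 616. , 385.9]), array([ 0.3, -0.1, -1. ])) 279.897377262889
cell [ 521.9 -335.9   34. ] [ 526.9 -334.1   34. ] [ 523.1 -334.7   31. ]
port [525.3 197.3  69. ] [530.2 193.5  69. ] [530.4 194.4  53. ] [534.3 185.8  53. ]
[array([ 632.7, -222.8,   48. ]), array([ 504.9, -162.6,   16. ])]
cam-tcp [-77.8  26.9 171.2]
```

View pics/portcrop.png

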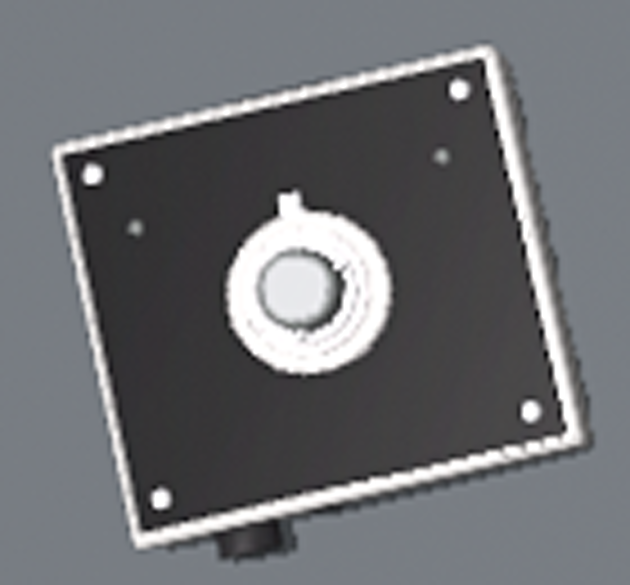

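View pics/portscene.png

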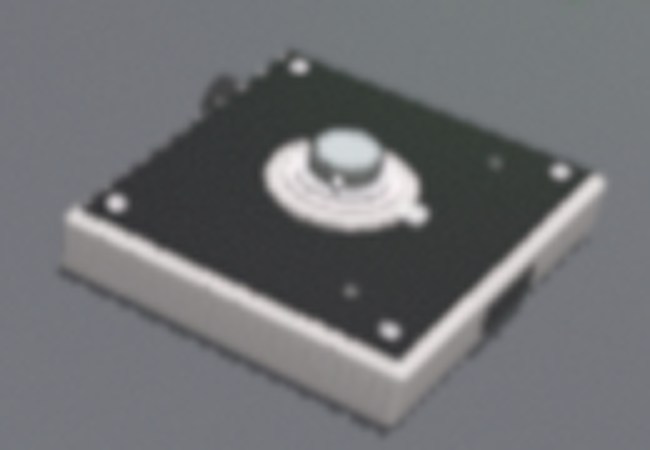

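>>> {"api": "drive_tool", "payload": {
  "commands": [
    {"dx": 24,"dy": -30},
    {"dx": 24,"dy": -30},
    {"dx": 24,"dy": -30},
    {"dx": 24,"dy": -30},
    {"dx": 24,"dy": -30}
  ],
  "grip": 1
}}

```text
invalid input
```

>>> {"api": "drive_tool", "payload": {
  "commands": [
    {"dx": 24,"dy": -30},
    {"dx": 24,"dy": -30},
    {"dx": 24,"dy": -30},
    {"dx": 24,"dy": -30},
    {"dx": 24,"dy": -30}
  ]
}}

```text
invalid input
```

>>> {"api": "drive_tool", "payload": {
  "commands": [
    {"dx": 24,"dy": -30},
    {"dx": 24,"dy": -30},
    {"dx": 12,"dy": -20},
    {"dx": 0,"dy": 0}
  ]
}}

```text
invalid input
```

```bash
python3 - <<'E'
from h import *
from cell import env
import pickle
np.set_printoptions(precision=1,suppress=True)
c=env.calibration("wrist");s=env.state()
im=env.read_camera("wrist");cv2.imwrite("pics/w1.png",im[:,:,::-1]);pickle.dump((c,s),open("w1.pkl","wb"))
print(s["t"],s["eef_pos"],s["qvel"],s["ft_force"])
print(env.place_of("spigot_top","wrist"),env.place_of("port_seat","wrist"))
print(proj(c,[[528,196,69],[528,196,53]]))
E
```

```text
0.6 [208.9 589.1 214.7] [ 0. -0. -0. -0.  0. -0.] [ 0.1 -0.2  1.1]
[] []
[[153.4 447.5]
 [158.7 436.5]]
```

View pics/w1.png

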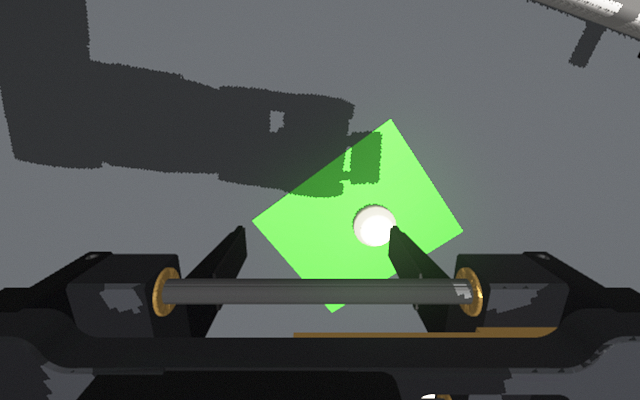

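>>> {"api": "drive_tool", "payload": {
  "commands": [
    {"dx": 24,"dy": -30,"dz": 0,"yaw": 0},
    {"dx": 24,"dy": -30,"dz": 0,"yaw": 0},
    {"dx": 24,"dy": -30,"dz": 0,"yaw": 0},
    {"dx": 24,"dy": -30,"dz": 0,"yaw": 0},
    {"dx": 24,"dy": -30,"dz": 0,"yaw": 0}
  ],
  "grip": 1
}}

```text
t: 1.17
eef_pos: [329.6, 437.7, 214.8]
tcp_rot: [3.141, 0.0, 2.801]
ft_force: [1.7, 0.4, -0.0]
opening: 1.001
```

```bash
python3 - <<'E'
from h import *
from cell import env
c=env.calibration("wrist");s=env.state()
print(s["t"],s["eef_pos"])
P=s["eef_pos"]
for px in((320,100),(320,200),(320,260)): print(px,onz(c,px,69)-P,onz(c,px,34)-P)
E
```

```text
1.1667 [329.59732766 437.65057343 214.79152867]
(320, 100) [ -90.27940015   35.06481797 -145.79152867] [ -91.64929504   35.9754877  -180.79152867]
(320, 200) [  15.37991635   -1.95665129 -145.79152867] [  25.67517193   -5.13327859 -180.79152867]
(320, 260) [  90.41187618  -28.24674559 -145.79152867] [ 108.99091717  -34.32588936 -180.79152867]
```

>>> {"api": "drive_tool", "payload": {
  "commands": [
    {"dx": 26,"dy": -29,"dz": 0,"yaw": 0},
    {"dx": 26,"dy": -29,"dz": 0,"yaw": 0},
    {"dx": 26,"dy": -29,"dz": 0,"yaw": 0},
    {"dx": 26,"dy": -29,"dz": 0,"yaw": 0},
    {"dx": 26,"dy": -29,"dz": 0,"yaw": 0}
  ]
}}

```text
t: 1.58
eef_pos: [459.9, 292.5, 214.9]
tcp_rot: [3.141, 0.0, 2.801]
ft_force: [0.8, 1.2, -1.0]
opening: 0.999
```

>>> {"api": "drive_tool", "payload": {
  "commands": [
    {"dx": 26,"dy": -29,"dz": 0,"yaw": 0},
    {"dx": 26,"dy": -29,"dz": 0,"yaw": 0},
    {"dx": 26,"dy": -29,"dz": 0,"yaw": 0},
    {"dx": 26,"dy": -29,"dz": 0,"yaw": 0},
    {"dx": 0,"dy": 0,"dz": 0,"yaw": 0}
  ]
}}

```text
t: 2.0
eef_pos: [566.7, 173.6, 214.4]
tcp_rot: [-3.142, 0.002, 2.797]
ft_force: [-0.9, 0.8, -0.4]
opening: 1.001
```

```bash
python3 - <<'E'
from h import *
from cell import env
import pickle
np.set_printoptions(precision=1,suppress=True)
c=env.calibration("wrist");s=env.state()
im=env.read_camera("wrist");cv2.imwrite("pics/w2.png",im[:,:,::-1]);pickle.dump((c,s),open("w2.pkl","wb"))
print(s["t"],s["eef_pos"],s["qvel"],s["ft_force"],s["joints"])
print(env.place_of("spigot_top","wrist"),env.place_of("port_seat","wrist"))
print(proj(c,[[528,196,69],[528,196,53]]))
E
```

```text
2.0 [566.7 173.6 214.4] [ 0.1 -0.   0.1  0.  -0.   0.1] [-0.9  0.8 -0.4] [ 0.2  0.4  1.6 -0.   1.1 -1. ]
[{'pixel': [328.2, 146.1], 'conf': 0.84}] [{'pixel': [325.7, 144.5], 'conf': 0.67}, {'pixel': [326.9, 146.5], 'conf': 0.17}]
[[324.5 149.6]
 [324.1 147.9]]
```

View pics/w2.png

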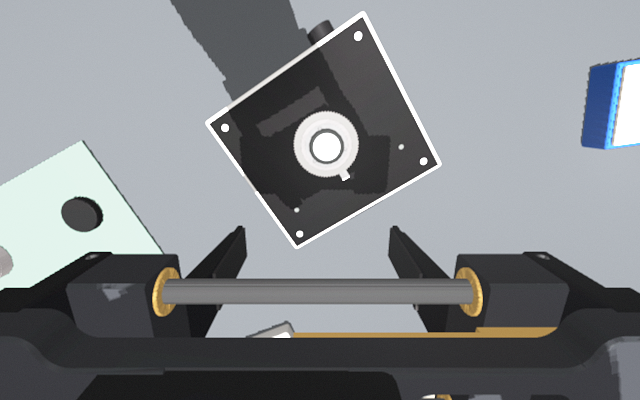

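```bash
cat > fit.py <<'E'
from h import *
from scipy.optimize import least_squares
def fitcircle(cal,edge,r,z,p0):
    # edge: Nx2 px ; circle radius r at height z (world horizontal)
    W=np.array([onz(cal,e,z)[:2] for e in edge])
    f=lambda p:np.hypot(W[:,0]-p[0],W[:,1]-p[1])-p[2]
    q=least_squares(f,[*p0,r],loss="soft_l1",f_scale=0.7).x
    res=f(q)
    return q,np.median(abs(res))
E
python3 - <<'E'
from fit import *
import pickle
np.set_printoptions(precision=2,suppress=True)
c,s=pickle.load(open("w2.pkl","rb"))
im=cv2.imread("pics/w2.png");a=im[95:200,270:390]
cv2.imwrite("pics/w2c.png",cv2.resize(a,None,fx=5,fy=5,interpolation=cv2.INTER_CUBIC))
g=cv2.cvtColor(im,cv2.COLOR_BGR2GRAY).astype(float)
cal=c
def radial(cal,g,P,r0,r1,z,sign,n=120):
    out=[]
    for th in np.linspace(0,2*np.pi,n,endpoint=False):
        rr=np.arange(r0,r1,0.25)
        px=proj(cal,np.c_[P[0]+rr*np.cos(th),P[1]+rr*np.sin(th),np.full(len(rr),z)]).astype(np.float32)
        v=cv2.remap(g.astype(np.float32),px[None,:,0],px[None,:,1],cv2.INTER_LINEAR).ravel()
        v=cv2.GaussianBlur(v[None],(5,1),0).ravel()
        d=np.gradient(v)*sign;i=d.argmax()
        if d[i]>3: out.append(px[i])
    return np.array(out)
e=radial(cal,g,(529,196),30,45,50,-1);print("ring76 @50",fitcircle(cal,e,38,50,(529,196)),len(e))
e=radial(cal,g,(529,196),12,20,69,-1);print("top35 @69",fitcircle(cal,e,17.5,69,(529,196)),len(e))
ct=__import__("cell").env.calibration("top")
gt=cv2.cvtColor(cv2.imread("pics/top0.png"),cv2.COLOR_BGR2GRAY).astype(float)
e=radial(ct,gt,(528,196),30,45,50,-1);print("top ring76",fitcircle(ct,e,38,50,(529,196)),len(e))
e=radial(ct,gt,(523,-335),22,35,34,-1);print("top cell",fitcircle(ct,e,28,34,(523,-335)),len(e))
cs=__import__("cell").env.calibration("scene")
gs=cv2.cvtColor(cv2.imread("pics/scene0.png"),cv2.COLOR_BGR2GRAY).astype(float)
e=radial(cs,gs,(525,-335),22,35,34,-1);print("scene cell",fitcircle(cs,e,28,34,(523,-335)),len(e))
E
```

```text
ring76 @50 (array([525.51, 198.94,  38.54]), np.float64(0.1921950051928505)) 117
top35 @69 (array([526.1 , 198.55,  15.84]), np.float64(0.2625587177603581)) 117
top ring76 (array([526.16, 196.54,  38.97]), np.float64(0.27406110985540266)) 117
top cell (array([ 523.3 , -335.38,   28.67]), np.float64(0.36516127608215854)) 120
scene cell (array([ 524.55, -334.2 ,   28.68]), np.float64(0.40301503188133836)) 118
```

View pics/w2c.png

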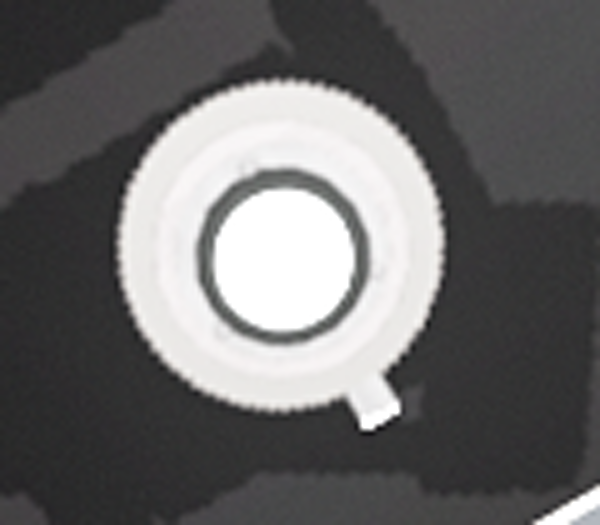

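>>> {"api": "drive_tool", "payload": {
  "commands": [
    {"dx": 0,"dy": -41,"dz": 0,"yaw": 0},
    {"dx": 0,"dy": -41,"dz": 0,"yaw": 0},
    {"dx": 0,"dy": -41,"dz": 0,"yaw": 0},
    {"dx": 0,"dy": -41,"dz": 0,"yaw": 0},
    {"dx": 0,"dy": -41,"dz": 0,"yaw": 0}
  ]
}}

```text
t: 2.57
eef_pos: [562.1, -27.0, 215.0]
tcp_rot: [3.141, 0.0, 2.803]
ft_force: [0.7, 0.3, 0.0]
opening: 1.001
```

>>> {"api": "drive_tool", "payload": {
  "commands": [
    {"dx": 0,"dy": -41,"dz": 0,"yaw": 0},
    {"dx": 0,"dy": -41,"dz": 0,"yaw": 0},
    {"dx": 0,"dy": -41,"dz": 0,"yaw": 0},
    {"dx": 0,"dy": -41,"dz": 0,"yaw": 0},
    {"dx": 0,"dy": -41,"dz": -4,"yaw": 0}
  ]
}}

```text
t: 2.98
eef_pos: [563.0, -232.3, 211.6]
tcp_rot: [3.142, 0.001, 2.803]
ft_force: [0.5, 0.0, -0.1]
opening: 0.996
```

>>> {"api": "drive_tool", "payload": {
  "commands": [
    {"dx": 0,"dy": -41,"dz": -4,"yaw": 0},
    {"dx": 0,"dy": -41,"dz": -4,"yaw": 0},
    {"dx": 0,"dy": -38,"dz": -4,"yaw": 0},
    {"dx": 0,"dy": 0,"dz": 0,"yaw": 0},
    {"dx": 0,"dy": 0,"dz": 0,"yaw": 0}
  ]
}}

```text
t: 3.4
eef_pos: [562.7, -352.0, 198.0]
tcp_rot: [3.141, -0.001, 2.8]
ft_force: [0.5, 0.1, 0.9]
opening: 0.999
```

```bash
cat >> fit.py <<'E'
def radial(cal,g,P,r0,r1,z,sign,n=120):
    out=[]
    for th in np.linspace(0,2*np.pi,n,endpoint=False):
        rr=np.arange(r0,r1,0.25)
        px=proj(cal,np.c_[P[0]+rr*np.cos(th),P[1]+rr*np.sin(th),np.full(len(rr),z)]).astype(np.float32)
        v=cv2.remap(g.astype(np.float32),px[None,:,0],px[None,:,1],cv2.INTER_LINEAR).ravel()
        v=cv2.GaussianBlur(v[None],(5,1),0).ravel()
        d=np.gradient(v)*sign;i=d.argmax()
        if d[i]>3: out.append(px[i])
    return np.array(out)
E
python3 - <<'E'
from fit import *
from cell import env
import pickle
np.set_printoptions(precision=2,suppress=True)
c=env.calibration("wrist");s=env.state()
im=env.read_camera("wrist")[:,:,::-1].copy();cv2.imwrite("pics/w3.png",im);pickle.dump((c,s),open("w3.pkl","wb"))
print(s["t"],s["eef_pos"],s["tcp_rot"],s["qvel"])
print(proj(c,[[523.5,-335,34]]))
g=cv2.cvtColor(im,cv2.COLOR_BGR2GRAY).astype(float)
for sgn in(-1,):
    e=radial(c,g,(523.5,-335),22,35,34,sgn);print("cell",fitcircle(c,e,28,34,(523.5,-335)),len(e))
for sgn in(-1,1):
    e=radial(c,g,(523.5,-335),14,23,34,sgn);print("glass",fitcircle(c,e,19,34,(523.5,-335)),len(e))
E
```

```text
3.4 [ 562.73 -351.99  197.96] [ 3.14 -0.    2.8 ] [ 0.04 -0.03  0.03  0.    0.    0.01]
[[319.57 149.14]]
cell (array([ 522.4 , -333.34,   28.38]), np.float64(0.15071034685871076)) 120Traceback (most recent call last):
  File "<stdin>", line 13, in <module>
  File "fit.py", line 7, in fitcircle
    q=least_squares(f,[*p0,r],loss="soft_l1",f_scale=0.7).x
      ~~~~~~~~~~~~~^^^^^^^^^^^^^^^^^^^^^^^^^^^^^^^^^^^^^^
    return func(*args, **kwargs)
    vector_fun = VectorFunction(
        fun_wrapped,
    ...<6 lines>...
        workers=workers
    )
    self._update_fun()
    ~~~~~~~~~~~~~~~~^^
    self.f = self.fun_wrapped(xp_copy(self.x))
             ~~~~~~~~~~~~~~~~^^^^^^^^^^^^^^^^^
    return np.atleast_1d(self.fun(x))
                         ~~~~~~~~^^^
    return self.f(x, *self.args, **self.kwargs)
           ~~~~~~^^^^^^^^^^^^^^^^^^^^^^^^^^^^^^
  File "fit.py", line 6, in <lambda>
    f=lambda p:np.hypot(W[:,0]-p[0],W[:,1]-p[1])-p[2]
                        ~^^^^^
IndexError: too many indices for array: array is 1-dimensional, but 2 were indexed
```

View pics/w3.png

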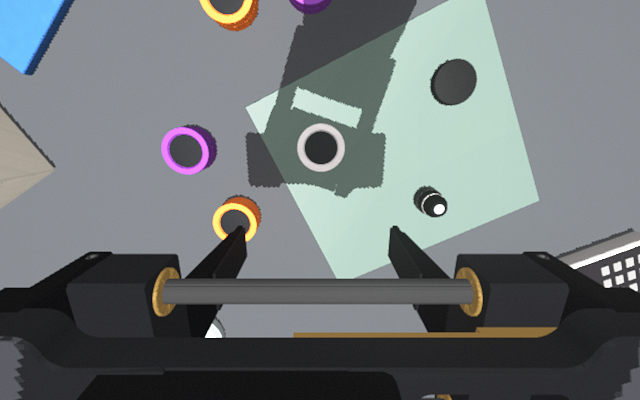

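```bash
python3 - <<'E'
from fit import *
import pickle
from scipy.spatial.transform import Rotation as Ro
np.set_printoptions(precision=2,suppress=True)
c,s=pickle.load(open("w3.pkl","rb"))
R=Ro.from_euler("xyz",s["tcp_rot"]).as_matrix();P=s["eef_pos"]
pts=[P+R@np.array([x,sg*w,0]) for w in(47.5,59.5) for sg in(-1,1) for x in(-10,10)]
print(proj(c,pts+[P])); print(R)
im=cv2.imread("pics/w3.png")[210:310,180:460];cv2.imwrite("pics/w3c.png",cv2.resize(im,None,fx=2.8,fy=2.8,interpolation=cv2.INTER_CUBIC))
E
```

```text
[[247.89 255.72]
 [245.75 228.49]
 [387.4  255.68]
 [389.6  228.47]
 [230.25 255.73]
 [227.56 228.5 ]
 [405.01 255.67]
 [407.75 228.46]
 [317.68 242.3 ]]
[[-0.94  0.34 -0.  ]
 [ 0.34  0.94  0.  ]
 [ 0.    0.   -1.  ]]
```

View pics/w3c.png

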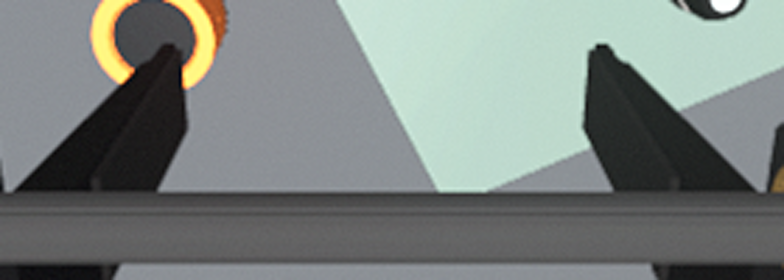

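>>> {"api": "drive_tool", "payload": {
  "commands": [
    {"dx": -10,"dy": 4.5,"dz": -34,"yaw": 0},
    {"dx": -10,"dy": 4.5,"dz": -35,"yaw": 0},
    {"dx": -10,"dy": 4.5,"dz": -35,"yaw": 0},
    {"dx": -10,"dy": 4.5,"dz": -34,"yaw": 0},
    {"dx": 0,"dy": 0,"dz": 0,"yaw": 0}
  ]
}}

```text
t: 3.87
eef_pos: [519.9, -329.2, 55.9]
tcp_rot: [3.138, -0.009, 2.803]
ft_force: [-0.2, 0.9, -0.8]
opening: 1.002
```

>>> {"api": "drive_tool", "payload": {
  "commands": [
    {"dx": 0,"dy": 0,"dz": 0,"yaw": 0}
  ]
}}

```text
t: 3.95
eef_pos: [523.2, -332.1, 60.8]
tcp_rot: [3.141, -0.002, 2.803]
ft_force: [0.8, -0.0, -0.2]
opening: 1.001
```

```bash
python3 - <<'E'
from fit import *
from cell import env
import pickle
np.set_printoptions(precision=2,suppress=True)
c=env.calibration("wrist");s=env.state()
im=env.read_camera("wrist")[:,:,::-1].copy();cv2.imwrite("pics/w4.png",im);pickle.dump((c,s),open("w4.pkl","wb"))
print(s["t"],s["eef_pos"],s["tcp_rot"],s["qvel"])
print(proj(c,[[522.6,-333.8,34]]))
g=cv2.cvtColor(im,cv2.COLOR_BGR2GRAY).astype(float)
e=radial(c,g,(522.6,-333.8),24,33,34,-1);print("cell",fitcircle(c,e,28,34,(523.5,-335)),len(e))
E
```

```text
3.95 [ 523.24 -332.11   60.85] [ 3.14 -0.    2.8 ] [-0.01 -0.04 -0.07 -0.    0.02 -0.  ]
[[315.15 226.91]]
cell (array([ 523.24, -334.33,   28.57]), np.float64(0.1463727883243493)) 99
```

View pics/w4.png

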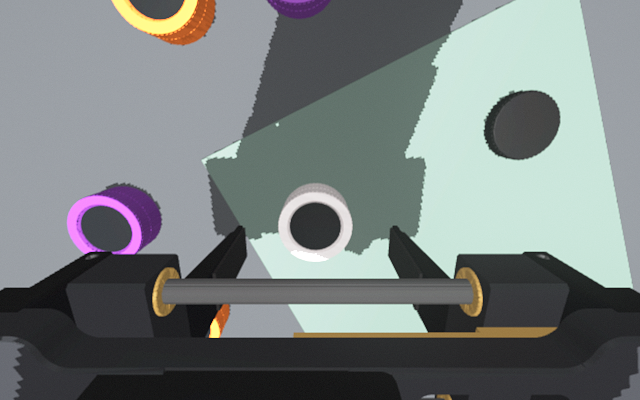

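>>> {"api": "drive_tool", "payload": {
  "commands": [
    {"dx": 0,"dy": -2.2,"dz": -20,"yaw": 0},
    {"dx": 0,"dy": 0,"dz": -20,"yaw": 0},
    {"dx": 0,"dy": 0,"dz": -10,"yaw": 0},
    {"dx": 0,"dy": 0,"dz": 0,"yaw": 0},
    {"dx": 0,"dy": 0,"dz": 0,"yaw": 0}
  ]
}}

```text
t: 4.42
eef_pos: [523.8, -336.3, 12.0]
tcp_rot: [-3.141, 0.001, 2.801]
ft_force: [-0.9, -0.0, 1.4]
opening: 1.0
```

>>> {"api": "drive_tool", "payload": {
  "commands": [
    {"dx": 0,"dy": 1.5,"dz": -3,"yaw": 0},
    {"dx": 0,"dy": 0,"dz": 0,"yaw": 0},
    {"dx": 0,"dy": 0,"dz": 0,"yaw": 0}
  ]
}}

```text
t: 4.67
eef_pos: [523.2, -334.7, 8.5]
tcp_rot: [-3.141, 0.001, 2.801]
ft_force: [-0.0, 0.6, 0.5]
opening: 0.997
```

>>> {"api": "drive_tool", "payload": {
  "commands": [
    {"dx": 0,"dy": 0,"dz": 0,"yaw": 0},
    {"dx": 0,"dy": 0,"dz": 0,"yaw": 0},
    {"dx": 0,"dy": 0,"dz": 0,"yaw": 0},
    {"dx": 0,"dy": 0,"dz": 0,"yaw": 0},
    {"dx": 0,"dy": 0,"dz": 0,"yaw": 0}
  ],
  "grip": 0
}}

```text
t: 5.08
eef_pos: [522.9, -334.6, 7.7]
tcp_rot: [3.142, 0.0, 2.801]
ft_force: [0.0, 0.8, -0.8]
opening: 0.703
```

>>> {"api": "drive_tool", "payload": {
  "commands": [
    {"dx": 0,"dy": 0,"dz": 0,"yaw": 0},
    {"dx": 0,"dy": 0,"dz": 0,"yaw": 0},
    {"dx": 0,"dy": 0,"dz": 0,"yaw": 0}
  ]
}}

```text
t: 5.33
eef_pos: [522.9, -334.6, 7.6]
tcp_rot: [3.141, -0.0, 2.801]
ft_force: [-0.6, 0.2, 0.3]
opening: 0.58
```

>>> {"api": "drive_tool", "payload": {
  "commands": [
    {"dx": 0,"dy": 0,"dz": 0,"yaw": 0},
    {"dx": 0,"dy": 0,"dz": 0,"yaw": 0},
    {"dx": 0,"dy": 0,"dz": 20,"yaw": 0},
    {"dx": 0,"dy": 0,"dz": 35,"yaw": 0},
    {"dx": 0,"dy": 0,"dz": 35,"yaw": 0}
  ]
}}

```text
t: 5.75
eef_pos: [522.2, -334.2, 97.6]
tcp_rot: [3.141, -0.003, 2.801]
ft_force: [0.3, 0.2, -1.3]
opening: 0.579
```

>>> {"api": "drive_tool", "payload": {
  "commands": [
    {"dx": 0,"dy": 10,"dz": 35,"yaw": 0},
    {"dx": 0,"dy": 25,"dz": 20,"yaw": 0},
    {"dx": 0,"dy": 40,"dz": 0,"yaw": 0},
    {"dx": 0,"dy": 40,"dz": 0,"yaw": 0},
    {"dx": 0,"dy": 40,"dz": 0,"yaw": 0}
  ]
}}

```text
t: 6.17
eef_pos: [522.4, -178.3, 153.0]
tcp_rot: [-3.142, 0.001, 2.8]
ft_force: [0.6, 0.8, -1.4]
opening: 0.584
```

>>> {"api": "drive_tool", "payload": {
  "commands": [
    {"dx": 0,"dy": 40,"dz": 0,"yaw": 0},
    {"dx": 0,"dy": 40,"dz": 0,"yaw": 0},
    {"dx": 0,"dy": 40,"dz": 0,"yaw": 0},
    {"dx": 0,"dy": 40,"dz": 0,"yaw": 0},
    {"dx": 0,"dy": 40,"dz": 0,"yaw": 0}
  ]
}}

```text
t: 6.58
eef_pos: [522.4, 22.2, 152.7]
tcp_rot: [3.142, 0.0, 2.801]
ft_force: [2.0, -0.2, -1.7]
opening: 0.582
```

>>> {"api": "drive_tool", "payload": {
  "commands": [
    {"dx": 0,"dy": 40,"dz": 0,"yaw": 0},
    {"dx": 0,"dy": 40,"dz": 0,"yaw": 0},
    {"dx": 0,"dy": 40,"dz": 0,"yaw": 0},
    {"dx": 3,"dy": 37,"dz": 0,"yaw": 0},
    {"dx": 0,"dy": 20,"dz": 0,"yaw": 0}
  ]
}}

```text
t: 7.0
eef_pos: [525.7, 200.9, 152.6]
tcp_rot: [3.141, 0.0, 2.803]
ft_force: [-0.8, 0.6, -1.5]
opening: 0.582
```

>>> {"api": "drive_tool", "payload": {
  "commands": [
    {"dx": 0,"dy": 0,"dz": 0,"yaw": 0},
    {"dx": 0,"dy": 0,"dz": 0,"yaw": 0},
    {"dx": 0,"dy": 0,"dz": 0,"yaw": 0}
  ]
}}

```text
t: 7.25
eef_pos: [525.7, 196.8, 152.5]
tcp_rot: [-3.141, -0.0, 2.801]
ft_force: [0.1, -0.4, -2.2]
opening: 0.583
```

```bash
python3 - <<'E'
from fit import *
from cell import env
import pickle
np.set_printoptions(precision=2,suppress=True)
c=env.calibration("wrist");s=env.state()
im=env.read_camera("wrist")[:,:,::-1].copy();cv2.imwrite("pics/w5.png",im);pickle.dump((c,s),open("w5.pkl","wb"))
print(s["t"],s["eef_pos"],s["tcp_rot"],s["ft_force"],s["moment"],s["opening"])
P=s["eef_pos"];z=P[2]+26.4
g=cv2.cvtColor(im,cv2.COLOR_BGR2GRAY).astype(float)
e=radial(c,g,P[:2],24,33,z,-1);print("cell-tcp",fitcircle(c,e,28,z,P[:2])[0][:2]-P[:2],len(e))
E
```

```text
7.25 [525.69 196.83 152.48] [-3.14 -0.    2.8 ] [ 0.11 -0.39 -2.15] [ 0.03 -0.04 -0.  ] 0.5829730335876043
cell-tcp [-0.92 -0.13] 101
```

View pics/w5.png

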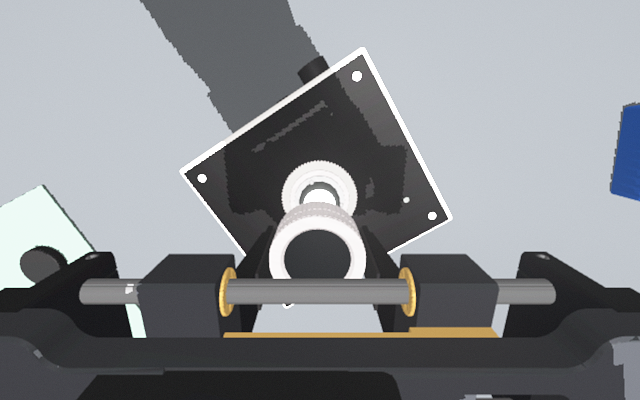

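>>> {"api": "drive_tool", "payload": {
  "commands": [
    {"dx": 0.9,"dy": 1,"dz": -20,"yaw": 0},
    {"dx": 0,"dy": 0,"dz": -30,"yaw": 0},
    {"dx": 0,"dy": 0,"dz": -20,"yaw": 0},
    {"dx": 0,"dy": 0,"dz": -4,"yaw": 0},
    {"dx": 0,"dy": 0,"dz": 0,"yaw": 0}
  ]
}}

```text
t: 7.72
eef_pos: [526.5, 197.2, 77.8]
tcp_rot: [-3.14, -0.002, 2.799]
ft_force: [0.2, -0.1, -1.2]
opening: 0.583
```

>>> {"api": "drive_tool", "payload": {
  "commands": [
    {"dx": 0,"dy": 0,"dz": 0,"yaw": 0},
    {"dx": 0,"dy": 0,"dz": 0,"yaw": 0}
  ]
}}

```text
t: 7.88
eef_pos: [527.5, 198.1, 80.0]
tcp_rot: [3.14, 0.002, 2.8]
ft_force: [-0.6, -0.2, -1.5]
opening: 0.579
```

```bash
python3 - <<'E'
from fit import *
from cell import env
im=env.read_camera("scene")[:,:,::-1].copy()
s=env.state();print(s["t"],s["eef_pos"],s["ft_force"],s["moment"])
a=im[100:220,350:500];cv2.imwrite("pics/s6.png",cv2.resize(a,None,fx=5,fy=5,interpolation=cv2.INTER_CUBIC))
E
```

```text
7.9333 [527.49875979 198.27114644  80.03278962] [-0.0748523   0.29359927 -0.21563088] [-0.04065387 -0.01255212 -0.01505755]
```

View pics/s6.png

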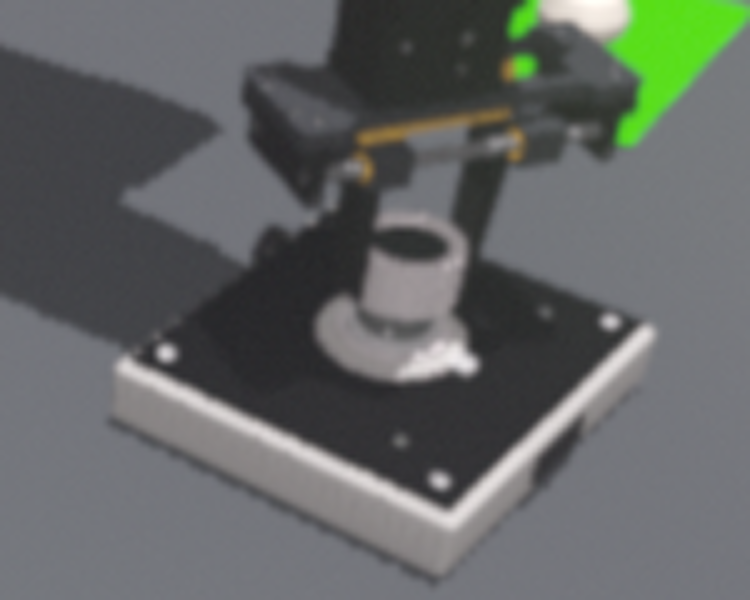

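>>> {"api": "drive_tool", "payload": {
  "commands": [
    {"dx": -0.7,"dy": -0.3,"dz": -3,"yaw": 0},
    {"dx": 0,"dy": 0,"dz": -2,"yaw": 0},
    {"dx": 0,"dy": 0,"dz": -1,"yaw": 0},
    {"dx": 0,"dy": 0,"dz": -1,"yaw": 0}
  ]
}}

```text
t: 8.27
eef_pos: [526.1, 198.1, 71.7]
tcp_rot: [3.141, 0.0, 2.801]
ft_force: [-0.0, 0.5, -1.7]
opening: 0.579
```

>>> {"api": "drive_tool", "payload": {
  "commands": [
    {"dx": 0,"dy": 0,"dz": -1,"yaw": 0},
    {"dx": 0,"dy": 0,"dz": 0,"yaw": 0}
  ]
}}

```text
t: 8.43
eef_pos: [526.0, 198.1, 70.5]
tcp_rot: [-3.142, -0.0, 2.801]
ft_force: [-0.1, 0.5, -1.2]
opening: 0.583
```

>>> {"api": "drive_tool", "payload": {
  "commands": [
    {"dx": 0,"dy": 0,"dz": -1,"yaw": 0},
    {"dx": 0,"dy": 0,"dz": 0,"yaw": 0}
  ]
}}

```text
t: 8.6
eef_pos: [526.0, 198.1, 69.5]
tcp_rot: [-3.142, -0.0, 2.801]
ft_force: [0.0, 1.2, -1.0]
opening: 0.585
```

>>> {"api": "drive_tool", "payload": {
  "commands": [
    {"dx": 0,"dy": 0,"dz": -1,"yaw": 0},
    {"dx": 0,"dy": 0,"dz": 0,"yaw": 0}
  ]
}}

```text
t: 8.77
eef_pos: [526.0, 198.1, 68.5]
tcp_rot: [3.142, -0.0, 2.801]
ft_force: [0.4, 0.1, -1.7]
opening: 0.581
```

>>> {"api": "drive_tool", "payload": {
  "commands": [
    {"dx": 0,"dy": 0,"dz": -0.7,"yaw": 0},
    {"dx": 0,"dy": 0,"dz": 0,"yaw": 0}
  ]
}}

```text
t: 8.93
eef_pos: [526.1, 198.1, 67.9]
tcp_rot: [3.142, -0.0, 2.801]
ft_force: [0.2, 0.0, -0.9]
opening: 0.581
```

>>> {"api": "drive_tool", "payload": {
  "commands": [
    {"dx": 0,"dy": 0,"dz": -0.5,"yaw": 0},
    {"dx": 0,"dy": 0,"dz": 0,"yaw": 0}
  ]
}}

```text
t: 9.1
eef_pos: [526.1, 198.1, 67.4]
tcp_rot: [3.142, -0.0, 2.801]
ft_force: [0.2, -1.1, -1.3]
opening: 0.584
```

>>> {"api": "drive_tool", "payload": {
  "commands": [
    {"dx": 0,"dy": 0,"dz": -0.4,"yaw": 0},
    {"dx": 0,"dy": 0,"dz": 0,"yaw": 0}
  ]
}}

```text
t: 9.27
eef_pos: [526.1, 198.1, 67.0]
tcp_rot: [3.141, 0.0, 2.801]
ft_force: [-0.7, 0.5, -1.4]
opening: 0.585
```

>>> {"api": "drive_tool", "payload": {
  "commands": [
    {"dx": 0,"dy": 0,"dz": -0.3,"yaw": 0},
    {"dx": 0,"dy": 0,"dz": 0,"yaw": 0}
  ]
}}

```text
t: 9.43
eef_pos: [526.1, 198.1, 66.8]
tcp_rot: [3.141, 0.0, 2.801]
ft_force: [0.0, -0.6, 0.2]
opening: 0.586
```

>>> {"api": "drive_tool", "payload": {
  "commands": [
    {"dx": 0,"dy": 0,"dz": -0.3,"yaw": 0},
    {"dx": 0,"dy": 0,"dz": 0,"yaw": 0}
  ]
}}

```text
t: 9.6
eef_pos: [526.2, 198.1, 66.6]
tcp_rot: [3.141, 0.0, 2.801]
ft_force: [-1.1, 0.5, 3.3]
opening: 0.58
```

>>> {"api": "drive_tool", "payload": {
  "commands": [
    {"dx": 0,"dy": 0,"dz": 0,"yaw": -3.5},
    {"dx": 0,"dy": 0,"dz": 0,"yaw": -3.5},
    {"dx": 0,"dy": 0,"dz": 0,"yaw": 0}
  ]
}}

```text
t: 9.85
eef_pos: [526.2, 198.1, 66.5]
tcp_rot: [3.141, 0.0, 2.676]
ft_force: [0.9, -0.6, -0.1]
opening: 0.582
```

>>> {"api": "drive_tool", "payload": {
  "commands": [
    {"dx": 0,"dy": 0,"dz": 0,"yaw": -3.5},
    {"dx": 0,"dy": 0,"dz": 0,"yaw": -3.5},
    {"dx": 0,"dy": 0,"dz": 0,"yaw": 0}
  ]
}}

```text
t: 10.1
eef_pos: [526.0, 198.0, 66.3]
tcp_rot: [-3.142, -0.0, 2.556]
ft_force: [-0.0, -0.1, -1.1]
opening: 0.585
```

```bash
python3 -c "
from cell import env
s=env.state();print(s['eef_pos'],s['tcp_rot'],s['ft_force'],s['moment'])"
```

```text
[526.03162297 198.04352977  66.3140959 ] [-3.14151970e+00 -1.58088423e-04  2.55559330e+00] [-0.04678633 -0.13536126 -1.11816752] [-0.00677634 -0.00329233 -0.06238185]
```

>>> {"api": "drive_tool", "payload": {
  "commands": [
    {"dx": 0,"dy": 0,"dz": -0.4,"yaw": 0},
    {"dx": 0,"dy": 0,"dz": 0,"yaw": 0}
  ]
}}

```text
t: 10.27
eef_pos: [526.0, 198.1, 65.9]
tcp_rot: [-3.141, -0.0, 2.559]
ft_force: [-0.6, 0.4, -1.6]
opening: 0.584
```

>>> {"api": "drive_tool", "payload": {
  "commands": [
    {"dx": 0,"dy": 0,"dz": -0.4,"yaw": 0},
    {"dx": 0,"dy": 0,"dz": 0,"yaw": 0}
  ]
}}

```text
t: 10.43
eef_pos: [526.1, 198.1, 65.6]
tcp_rot: [3.142, -0.0, 2.558]
ft_force: [0.3, 0.8, -1.0]
opening: 0.582
```

```bash
python3 -c "
from cell import env
s=env.state();print(s['eef_pos'],s['tcp_rot'],s['ft_force'],s['moment'])"
```

```text
[526.07028574 198.06587159  65.57111088] [ 3.14156524e+00 -2.07210752e-05  2.55771582e+00] [ 0.29357688  0.82752436 -1.04427073] [-0.02409319  0.00036936 -0.01071316]
```

>>> {"api": "drive_tool", "payload": {
  "commands": [
    {"dx": 0,"dy": 0,"dz": -0.6,"yaw": 0},
    {"dx": 0,"dy": 0,"dz": -0.6,"yaw": 0},
    {"dx": 0,"dy": 0,"dz": 0,"yaw": 0}
  ]
}}

```text
t: 10.68
eef_pos: [526.0, 198.1, 64.3]
tcp_rot: [-3.142, -0.0, 2.557]
ft_force: [0.4, -0.3, -1.9]
opening: 0.586
```

>>> {"api": "drive_tool", "payload": {
  "commands": [
    {"dx": 0,"dy": 0,"dz": -0.7,"yaw": 0},
    {"dx": 0,"dy": 0,"dz": -0.7,"yaw": 0},
    {"dx": 0,"dy": 0,"dz": 0,"yaw": 0}
  ]
}}

```text
t: 10.93
eef_pos: [526.0, 198.1, 62.9]
tcp_rot: [-3.142, -0.0, 2.557]
ft_force: [-0.4, -0.7, -2.2]
opening: 0.582
```

>>> {"api": "drive_tool", "payload": {
  "commands": [
    {"dx": 0,"dy": 0,"dz": -0.7,"yaw": 0},
    {"dx": 0,"dy": 0,"dz": -0.7,"yaw": 0},
    {"dx": 0,"dy": 0,"dz": 0,"yaw": 0}
  ]
}}

```text
t: 11.18
eef_pos: [526.0, 198.1, 61.5]
tcp_rot: [-3.142, -0.0, 2.557]
ft_force: [0.8, -0.9, -2.0]
opening: 0.58
```

```bash
python3 -c "
from cell import env
s=env.state();print(s['eef_pos'],s['tcp_rot'],s['ft_force'],s['moment'])"
```

```text
[526.0404724  198.07622372  61.51068979] [-3.14154881e+00 -1.09653009e-04  2.55652221e+00] [ 0.80325796 -0.90775701 -2.01559407] [-0.03271734 -0.05524565  0.00184986]
```

>>> {"api": "drive_tool", "payload": {
  "commands": [
    {"dx": 0,"dy": 0,"dz": -0.7,"yaw": 0},
    {"dx": 0,"dy": 0,"dz": -0.7,"yaw": 0},
    {"dx": 0,"dy": 0,"dz": 0,"yaw": 0}
  ]
}}

```text
t: 11.43
eef_pos: [526.1, 198.1, 60.4]
tcp_rot: [3.141, 0.0, 2.556]
ft_force: [-0.3, -1.4, 3.0]
opening: 0.581
```

>>> {"api": "drive_tool", "payload": {
  "commands": [
    {"dx": 0,"dy": 0,"dz": -0.7,"yaw": 0},
    {"dx": 0,"dy": 0,"dz": -0.7,"yaw": 0},
    {"dx": 0,"dy": 0,"dz": 0,"yaw": 0}
  ]
}}

```text
t: 11.68
eef_pos: [526.1, 198.1, 59.0]
tcp_rot: [3.141, 0.0, 2.556]
ft_force: [-0.6, -0.9, 3.8]
opening: 0.587
```

>>> {"api": "drive_tool", "payload": {
  "commands": [
    {"dx": 0,"dy": 0,"dz": -0.7,"yaw": 0},
    {"dx": 0,"dy": 0,"dz": -0.7,"yaw": 0},
    {"dx": 0,"dy": 0,"dz": 0,"yaw": 0}
  ]
}}

```text
t: 11.93
eef_pos: [526.2, 198.1, 57.5]
tcp_rot: [3.141, 0.0, 2.556]
ft_force: [-0.9, -0.1, 3.9]
opening: 0.584
```

```bash
python3 -c "
from cell import env
s=env.state();print(s['eef_pos'],s['tcp_rot'],s['ft_force'],s['moment'])"
```

```text
[526.15309642 198.09491246  57.48921778] [3.14134272e+00 1.32499784e-04 2.55643367e+00] [-0.85730294 -0.07233195  3.90577527] [-0.16819099  0.21797807  0.00438787]
```

>>> {"api": "drive_tool", "payload": {
  "commands": [
    {"dx": 0,"dy": 0,"dz": -0.7,"yaw": 0},
    {"dx": 0,"dy": 0,"dz": 0,"yaw": 0}
  ]
}}

```text
t: 12.1
eef_pos: [526.2, 198.1, 56.9]
tcp_rot: [3.141, 0.0, 2.556]
ft_force: [-2.8, -0.4, 5.4]
opening: 0.581
```

>>> {"api": "drive_tool", "payload": {
  "commands": [
    {"dx": 0,"dy": 0,"dz": -0.4,"yaw": 0},
    {"dx": 0,"dy": 0,"dz": 0,"yaw": 0}
  ]
}}

```text
t: 12.27
eef_pos: [526.2, 198.1, 56.6]
tcp_rot: [3.141, 0.0, 2.556]
ft_force: [-1.8, -1.5, 7.4]
opening: 0.582
```

>>> {"api": "drive_tool", "payload": {
  "commands": [
    {"dx": 0,"dy": 0,"dz": -0.4,"yaw": 0},
    {"dx": 0,"dy": 0,"dz": 0,"yaw": 0}
  ]
}}

```text
t: 12.43
eef_pos: [526.2, 198.1, 56.6]
tcp_rot: [3.141, 0.0, 2.556]
ft_force: [-3.0, -1.9, 10.2]
opening: 0.581
```

```bash
python3 - <<'E'
from fit import *
from cell import env
im=env.read_camera("scene")[:,:,::-1].copy()
s=env.state();print(s["t"],s["eef_pos"],s["ft_force"],s["moment"])
a=im[100:220,350:500];cv2.imwrite("pics/s7.png",cv2.resize(a,None,fx=5,fy=5,interpolation=cv2.INTER_CUBIC))
w=env.read_camera("wrist")[:,:,::-1].copy();cv2.imwrite("pics/w7.png",w)
E
```

```text
12.4833 [526.17068683 198.07846909  56.55701239] [-3.65844817 -0.33127554 11.84945098] [-0.23618606  0.53854183  0.02277222]
```

View pics/s7.png

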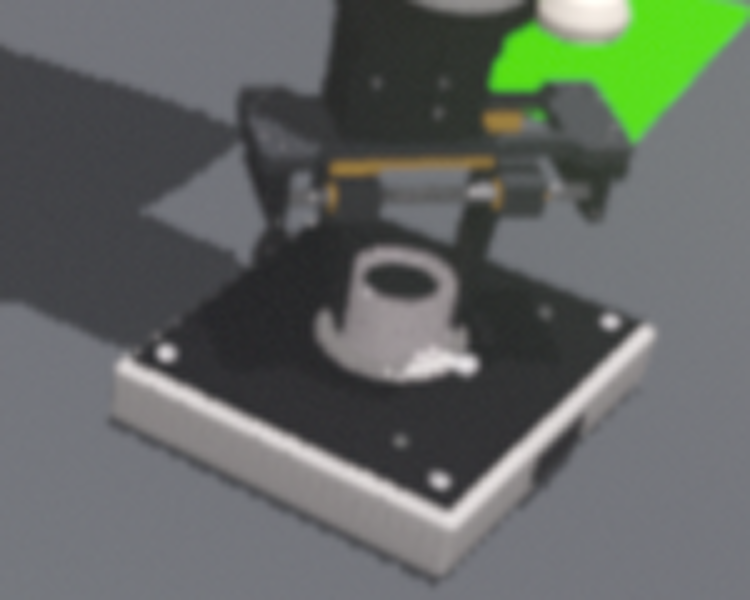

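View pics/w7.png

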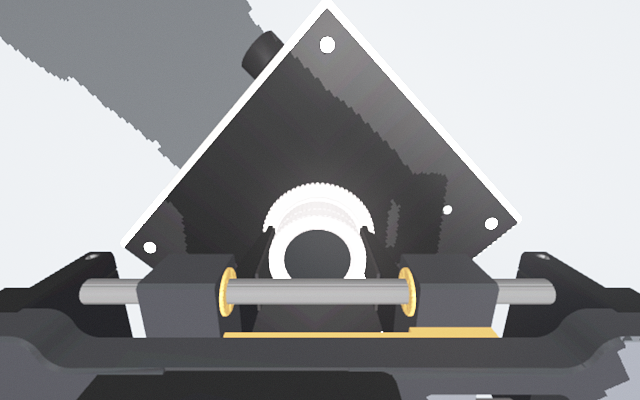

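>>> {"api": "drive_tool", "payload": {
  "commands": [
    {"dx": -0.4,"dy": 0,"dz": 0,"yaw": 0},
    {"dx": 0,"dy": 0,"dz": 0,"yaw": 0},
    {"dx": 0,"dy": 0,"dz": 0,"yaw": 0}
  ]
}}

```text
t: 12.78
eef_pos: [526.2, 198.1, 56.6]
tcp_rot: [3.141, 0.001, 2.556]
ft_force: [-1.2, -2.1, 9.9]
opening: 0.585
```

```bash
python3 -c "
from cell import env
s=env.state();print(s['eef_pos'],s['tcp_rot'],s['ft_force'],s['moment'])"
```

```text
[526.15268178 198.09550117  56.56963694] [3.14057331e+00 1.00102993e-03 2.55644695e+00] [-1.19259821 -2.09477133  9.8845896 ] [-0.28575022  0.19810578 -0.00764171]
```

>>> {"api": "drive_tool", "payload": {
  "commands": [
    {"dx": 0,"dy": -0.2,"dz": -0.3,"yaw": 0},
    {"dx": 0,"dy": 0,"dz": 0,"yaw": 0},
    {"dx": 0,"dy": 0,"dz": 0,"yaw": 0}
  ]
}}

```text
t: 13.03
eef_pos: [526.2, 198.1, 56.6]
tcp_rot: [3.14, 0.001, 2.556]
ft_force: [-2.5, -0.7, 13.5]
opening: 0.579
```

```bash
python3 -c "
from cell import env
s=env.state();print(s['eef_pos'],s['tcp_rot'],s['ft_force'],s['moment'])"
```

```text
[526.1929469  198.10098078  56.55083544] [3.14020832e+00 1.08444528e-03 2.55647128e+00] [-2.47678692 -0.65326596 13.49596641] [-0.03834104  0.42672924  0.04636083]
```

>>> {"api": "drive_tool", "payload": {
  "commands": [
    {"dx": 0,"dy": 0,"dz": 0,"yaw": 1},
    {"dx": 0,"dy": 0,"dz": 0,"yaw": 0},
    {"dx": 0,"dy": 0,"dz": 0,"yaw": 0},
    {"dx": 0,"dy": 0,"dz": 0,"yaw": 0}
  ]
}}

```text
t: 13.37
eef_pos: [526.2, 198.1, 56.6]
tcp_rot: [3.14, 0.001, 2.574]
ft_force: [-1.6, 0.9, 13.3]
opening: 0.581
```

```bash
python3 - <<'E'
from fit import *
from cell import env
np.set_printoptions(precision=3,suppress=True)
im=env.read_camera("scene")[:,:,::-1].copy()
s=env.state();print(s["t"],s["eef_pos"],s["tcp_rot"],s["ft_force"],s["moment"])
cs=env.calibration("scene")
# compare top rim of cell with model of top at z=83 on the axis vs 79, 87
a=cv2.resize(im[100:220,350:500],None,fx=5,fy=5,interpolation=cv2.INTER_CUBIC)
off=tri
t=np.linspace(0,2*np.pi,60)
for z,col in((83,(0,255,0)),(53,(0,0,255))):
    p=proj(cs,np.c_[526.2+28*np.cos(t),198+28*np.sin(t),np.full(60,z)])
    cv2.polylines(a,[np.int32((p-[350,100])*5)],True,col,1)
p=proj(cs,np.c_[526.2+38*np.cos(t),198+38*np.sin(t),np.full(60,50)])
cv2.polylines(a,[np.int32((p-[350,100])*5)],True,(255,0,0),1)
cv2.imwrite("pics/s8.png",a)
E
```

```text
13.4167 [526.235 198.089  56.548] [3.14  0.001 2.574] [-1.369 -0.212 13.281] [-0.095  0.414 -0.03 ]
```

View pics/s8.png

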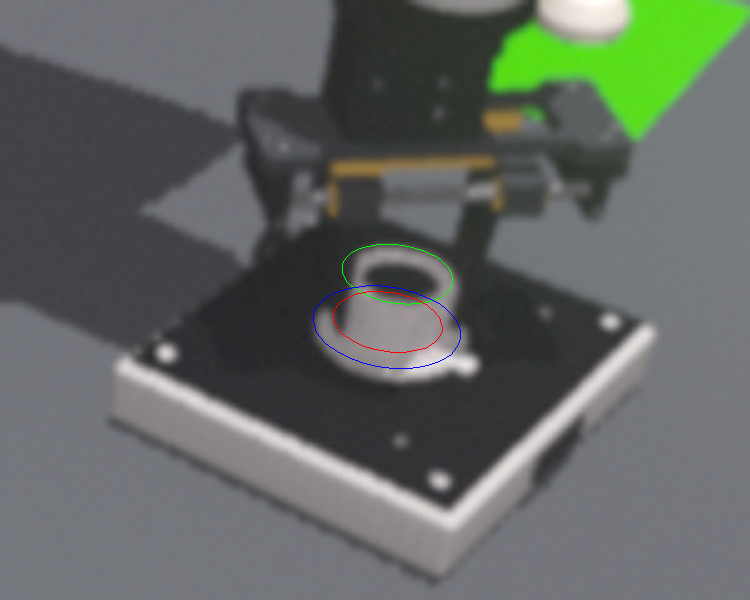

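```bash
python3 - <<'E'
from fit import *
import pickle
from cell import env
w=env.read_camera("wrist")[:,:,::-1].copy();cv2.imwrite("pics/w8.png",w)
for f in("w5","w7","w8"):
    g=cv2.cvtColor(cv2.imread(f"pics/{f}.png"),cv2.COLOR_BGR2GRAY)
    row=g[258,255:385].astype(int);d=np.diff(row)
    # glass dark disc: blob
    m=(g[225:278,280:360]<110).astype(np.uint8);n,l,st,ce=cv2.connectedComponentsWithStats(m)
    i=l[258-225,318-280];print(f,st[i]+[280,225,0,0,0],np.argsort(-abs(d))[:4]+255)
a=np.hstack([cv2.imread(f"pics/{f}.png")[180:280,255:385] for f in("w5","w8")])
cv2.imwrite("pics/cmp.png",cv2.resize(a,None,fx=3,fy=3,interpolation=cv2.INTER_CUBIC))
E
```

```text
w5 [ 284  230   67   48 2692] [268 365 283 350]
w7 [ 284  230   66   48 2644] [365 268 283 350]
w8 [ 284  230   66   48 2643] [365 268 283 350]
```

View pics/cmp.png

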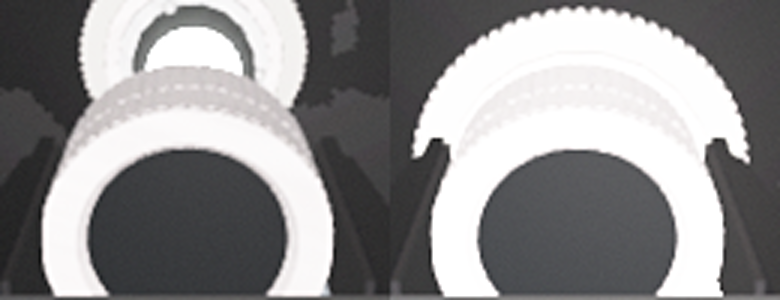

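The cell hasn't shifted in the grip: the glass outline covers the same pixels (284–350, top edge at row 230) before and after pressing. It is sitting flush on the shoulder against a hard stop.

```bash
python3 -c "
from cell import env
s=env.state();print(s['t'],s['eef_pos'],s['ft_force'],s['opening'])
print(env.job_done())"
```

```text
13.4667 [526.24814002 198.09320366  56.55716077] [-1.69582591 -0.62660208 13.32695523] 0.5808245393737232
the job is handed in; nothing more can be done
None
```

The filter cell is keyed onto the light port and pressed fully home. The gripper is still holding it down with about 13 N, so you can turn the lock ring. It took 13.5 s of the 42 s allowed.

I took the aluminium cell from the mat and lowered it over the spigot. It touched the pins at a tool height of about 66.8 mm with roughly 4.5 N. The keyways dropped over the pins within about 14° of turn, and I then pushed the cell down against the spring.

**Last checks:**
- **Seated:** the cell stops hard at a tool height of 56.55 mm. The grasp height predicts 56.6 mm, and it is 10.3 mm below pin contact. Pushing harder or turning it back 1° moved it no further.
- **Grip:** in the wrist picture the cell has not moved in the fingers, to within about 1 pixel. Gripper opening is steady at 0.58.
- **Bystanders:** I did not move the dust cap or the objective.

**Small disagreements:**
- **Stop height:** the stop is 0–0.25 mm higher than the pin-contact reading predicts, because the start of that contact was hard to tell from force noise.
- **Spring force:** about 1.4 mm before home the wrist force read about 2 N lower than the spring should give.
- **Side push:** 1–2 N of sideways force remains from the spigot.
- **Scene camera:** its overlay was 1–2 pixels off the cell and ring, about the size of its calibration error, so I did not rely on it.

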